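# Load the firing pot and bar it

### The job

Take the round porcelain test globe from its cork pad and lower it gently into the deep brown firing pot, all the way down to the pot's floor before you let go: do not drop it in or press it hard against the pot. Then lay the pale grey ceramic bar squarely across the flat tops of the two white pegs, so that it passes over the middle of the pot, and let go. Leave the bowl, the articulator and the shade guide where they are.

Things in the scene. Friction and masses are not known exactly. Their poses are not given: they have to be found in the camera images.
- carrier: Fixed firing carrier: tan slab 284 x 156 x 8 mm; in its middle a fixed brown round pot, and on its long centre line, 105 mm either side of the pot's axis, two fixed white alumina pegs with flat round heads 40 mm across, 8 mm thick, on 22 mm shanks. Origin: centre of the slab's underside, on the bench. x runs along the line of the pegs, z up.
- pot_floor (a point): Centre of the pot's flat inner floor, 14 mm above the bench. The pot is 134 mm wide inside (wall 6 mm, 146 mm outside), straight-sided, 56 mm deep. Axes as the carrier's.
- pot_rim (a point): Centre of the pot's mouth, level with the rim, 70 mm above the bench.
- peg_a_top (a point): Centre of the flat top of the peg on the carrier's -x side, 88 mm above the bench (18 mm higher than the pot's rim).
- peg_b_top (a point): Centre of the flat top of the peg on the carrier's +x side, 88 mm above the bench.
- globe: Loose cream porcelain ball 48 mm in diameter with a flat ground foot 22 mm wide, 45 mm high, about 130 g, standing on a fixed round cork pad 72 mm wide and 8 mm thick. Origin: centre of the foot; z points up from the foot through the ball.
- globe_center (a point): Centre of the ball, 21 mm above its foot.
- bar: Loose pale blue-grey ceramic bar 260 x 20 x 14 mm, about 220 g, lying flat on the bench. Origin: centre of its underside; x along its length, z up.
- bowl: Bystander: loose olive rubber mixing bowl, 124 mm wide, 70 mm high. Origin: centre of its underside.
- articulator: Bystander: loose steel articulator, about 110 x 85 x 130 mm high. Origin: centre of its underside.
- shade_guide: Bystander: loose low shade guide frame with a row of tooth-coloured tabs, 35 x 200 x 45 mm high. Origin: centre of its underside.

How it is judged (in metres and radians):
On the way, in this order (a step that is already met when the one before it is completed fails the run):
1. the globe, still held, is down in the pot with its foot within about 12 mm of the floor, while the bar is not yet on the pegs (horizontal distance between globe_center and pot_floor below 0.045 m and z of globe_center in the frame of pot_floor below 0.034 m and contact force between the fingers and globe above 0.3 N and height (world z) of bar below 0.03 m), for 0.1 s.
2. the globe has been let go and rests on the pot's floor (horizontal distance between globe_center and pot_floor below 0.045 m and z of globe_center in the frame of pot_floor below 0.028 m and contact force between the fingers and globe below 0.05 N and linear speed of globe below 0.03 m/s), for 0.2 s.
At the end, for the whole second after the job is handed in: The globe rests on the pot's floor. The bar lies still, level (0.06 rad) and right side up on both pegs: underside 84 to 93 mm above the bench, middle within 25 mm of the pot's axis along the line of the pegs and 15 mm across it, turned less than 0.15 rad from that line (horizontal distance between globe_center and pot_floor below 0.045 m and z of globe_center in the frame of pot_floor below 0.028 m and linear speed of globe below 0.03 m/s and x of bar in the frame of carrier between -0.025 and 0.025 m and y of bar in the frame of carrier between -0.015 and 0.015 m and z of bar in the frame of carrier between 0.084 and 0.093 m and angle between the x axis of bar and the x axis of carrier, either way round below 0.15 rad and angle between bar's own z axis and vertical below 0.06 rad and linear speed of bar below 0.02 m/s); the robot touches nothing.
It fails at once if the globe strikes or is pressed against the pot with more than 40 N (contact force between globe and carrier above 40 N).
It fails at once if the bowl is moved more than 20 mm (distance of bowl from where it was at the start of the episode above 0.02 m).
It fails at once if the articulator is moved more than 20 mm (distance of articulator from where it was at the start of the episode above 0.02 m).
It fails at once if the shade guide is moved more than 20 mm (distance of shade_guide from where it was at the start of the episode above 0.02 m).
It also fails if it takes over 64 s, if anything falls off the work surface, if the arm or the gripper's body presses on something with over 40 N, if the wrist force passes 120 N, or if a joint passes its speed limit or range.

### The arm

A 6-joint arm with a two-finger parallel gripper is mounted at the origin on the work surface. World frame = base frame: x ahead of the robot, y to its left, z up, the work surface at z = 0. Lengths are in mm, angles in degrees, forces in N, time in s.
With the tool pointing down it reaches from about 400 to 925 mm from the base axis. Payload 3.4 kg.
Tool frame: the origin (TCP) lies at the very end of the fingers, on their centre line; the grasp point (between the pads) lies 19 mm behind it; z points along the fingers, y is the line along which they close (so a half turn about z gives the same grasp; the last joint's range is limited). The gripper opens to 85 mm and grips with 20 to 120 N. Pads are 22 mm wide; open, the fingers measure 114 mm over their backs; the gripper's body (76 mm by 85 mm) begins 54 mm behind the grasp point. The pads swing forward as they close: fully open they stand 13 mm farther back than shut.
Start: joints at [-76.633, 17.578, 86.31, -0, 76.112, -4.211], TCP at [173.631, -548.164, 231.305] pointing down, gripper open.
Joint ranges: [-179.03, 179.03], [-60, 130.46], [8.19, 133.38], [-81.62, 261.62], [5.75, 156.47], [-153.77, 153.77]. Speed limits (degrees/s): [147.25, 147.25, 180, 180, 180, 180].

### API

Orientations are given as a 3x3 rotation matrix whose columns are the frame's x, y, z axes.
In Python, from plant import * gives the robot as it stands. The module is installed in compiled form; this text tells all that it offers.
- The arm moves only by the tool play_rows, never from a script. Its argument "increments" is a list of rows, each an object of numbers: "tx", "ty", "tz": the shift along the tool's x, y, z in mm; "roll": the turn about the tool's z in degrees; "hand": the finger opening in mm, from 0 to 85.4. A call has 1 to 5 rows; each row is the pose to reach, as a shift and turn from the pose commanded when the call began, along the tool's axes at that moment; what a row does not reach only later rows make up. A row lasts 1/12 s, in which the tool goes at most 41.7 mm and 7.16 degrees, less where a joint would pass 70% of its speed; a pose out of reach is approached as far as the arm can. A call with a gripper value outside its range is refused whole. The fingers move at their own pace and stop on an object; "newtons" is the grip in N (left out, the last holds). Time passes only in rows, so rows that repeat a pose let the fingers close. It gives the time, the measured TCP pose, the force, the opening and the grip force at its end, in the units of the state.
- get_obs(): the state, without advancing time (a new reading comes with each control period).
- capture(name): name is "scene" or "top" or "wrist"; returns a dict with "img" (420x560x3 uint8, red, green, blue), "intrinsics" (3x3 intrinsics, pixels), "cam_to_world" (4x4, takes a point from camera to world coordinates). Camera axes: x right, y down, z forward; pixel columns grow to the right and rows downward; lengths in mm; the calibration is good to about 2 mm. A picture is of the moment at which its call begins. There is no depth.
- finish_job(): hands the job in; it is judged then, once.
The state is a dict: "clock": time; "qpos": joint angles; "qd": joint speeds; "effort": joint torques, N m; "ee_pos": TCP position; "ee_rot": TCP orientation; "contact_force": force on the tool from outside, world axes, zero at the start; "torque": the same for the moment, N m; "gripper_width": finger opening in mm; "grasp_force": force on a finger pad.
Only numpy, scipy, OpenCV 4.12 (cv2) and the standard library are available. Lean on these libraries where they do the work, as an engineer would, in place of code of your own. Each camera call takes 0.05 s, during which the arm holds its last target. There are 200 camera calls.

## Working session

There is one attempt and no reset: what is moved stays moved. The work goes in short steps, Python scripts to look and compute and a tool call to move; the robot and the scene stay as the last step left them, time stands still between calls to the robot, and variables do not carry over. Pictures are saved under pics/ and viewed, at most 10 in all, crops included, and the job is handed in when it is done.

Besides the shell and the picture viewer there is one more tool, called after ">>>" by a JSON object that holds its "name" and its "arguments". play_rows: Moves the arm, as the interface text tells. Its arguments: {"type":"object","properties":{"increments":{"type":"array","items":{"type":"object","properties":{"tx":{"type":"number"},"ty":{"type":"number"},"tz":{"type":"number"},"roll":{"type":"number"},"hand":{"type":"number"}}}},"newtons":{"type":"number"}},"required":["increments"]}

```bash
mkdir -p pics
cat > h.py <<'E'
from plant import *
import numpy as np, cv2
def snap(n,f):
    c=capture(n); cv2.imwrite('pics/'+f,c['img'][:,:,::-1]); np.savez('pics/'+f+'.npz',K=c['intrinsics'],T=c['cam_to_world']); return c
def px2w(f,u,v,z):
    d=np.load('pics/'+f+'.npz'); K,T=d['K'],d['T']
    r=T[:3,:3]@np.linalg.inv(K)@np.array([u,v,1.]); o=T[:3,3]
    return o+r*(z-o[2])/r[2]
E
python3 - <<'E'
from h import *
for n in('top','scene'):
    c=snap(n,n+'0.png'); print(c['cam_to_world'].round(2),c['intrinsics'])
o=get_obs();print(o['ee_pos'],o['ee_rot'],o['clock'],o['contact_force'])
E
```

```text
[[ 2.00000e-02 -9.80000e-01  1.90000e-01  2.83900e+02]
 [-1.00000e+00 -2.00000e-02  1.00000e-02  7.62000e+00]
 [-0.00000e+00 -1.90000e-01 -9.80000e-01  1.82185e+03]
 [ 0.00000e+00  0.00000e+00  0.00000e+00  1.00000e+00]] [[544.1506397    0.         280.47817858]
 [  0.         544.1506397  206.0872413 ]
 [  0.           0.           1.        ]]
[[-5.30000e-01  7.00000e-01 -4.80000e-01  1.24238e+03]
 [ 8.50000e-01  4.40000e-01 -2.90000e-01  3.59310e+02]
 [ 0.00000e+00 -5.60000e-01 -8.30000e-01  1.11606e+03]
 [ 0.00000e+00  0.00000e+00  0.00000e+00  1.00000e+00]] [[458.5415851    0.         288.55423946]
 [  0.         458.5415851  212.42291555]
 [  0.           0.           1.        ]]
[ 173.50164573 -547.53705372  230.47865045] [[ 9.53305029e-01  3.02008901e-01 -3.80400159e-04]
 [ 3.02009085e-01 -9.53303331e-01  1.80894679e-03]
 [ 1.83681292e-04 -1.83936237e-03 -9.99998292e-01]] 0.1 [ 0.06156074 -0.66466573  2.00950328]
```

View pics/top0.png

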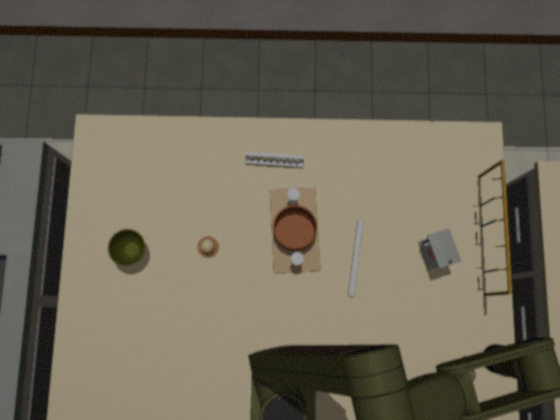

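View pics/scene0.png

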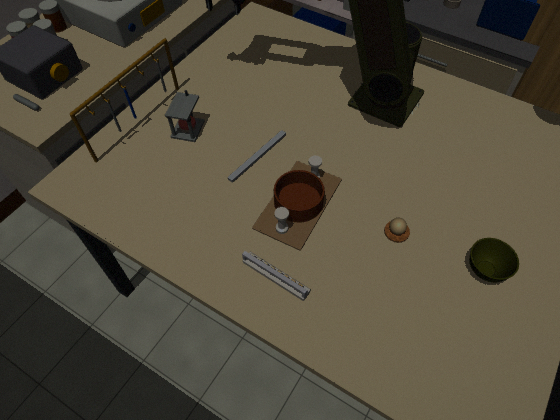

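The top view shows the globe at (207,245), the pot at (295,229), the pegs at (293,195) and (297,259), and the bar from (360,220) to (352,296). The bowl (127,247), articulator (440,250) and shade guide (275,160) are all clear of these. Next I'll enlarge it to read pixels more closely.

Run:
```python
from h import *
im=cv2.imread('pics/top0.png')
c=cv2.resize(im[180:310,185:385],None,fx=4,fy=4,interpolation=cv2.INTER_CUBIC); c=cv2.convertScaleAbs(c,alpha=1.6)
cv2.imwrite('pics/c1.png',c)
im=cv2.imread('pics/scene0.png')
c=cv2.resize(im[120:260,220:420],None,fx=4,fy=4,interpolation=cv2.INTER_CUBIC); c=cv2.convertScaleAbs(c,alpha=1.4)
cv2.imwrite('pics/c2.png',c)
```

```text
(no output)
```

View pics/c1.png

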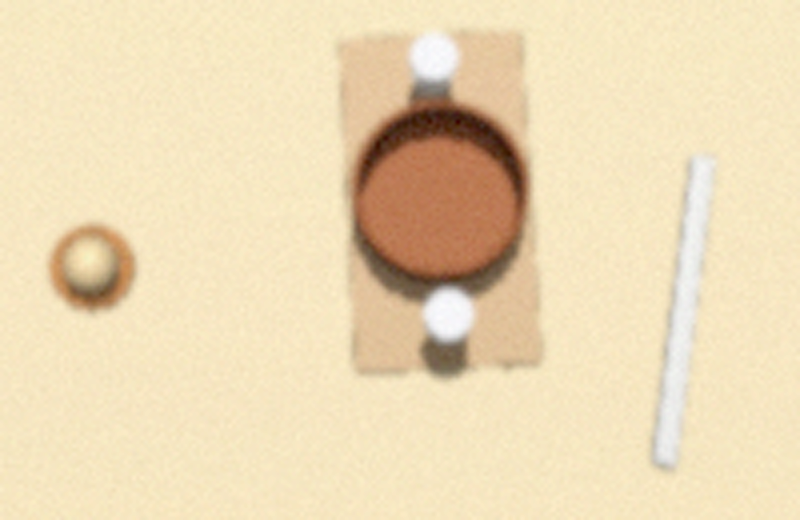

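View pics/c2.png

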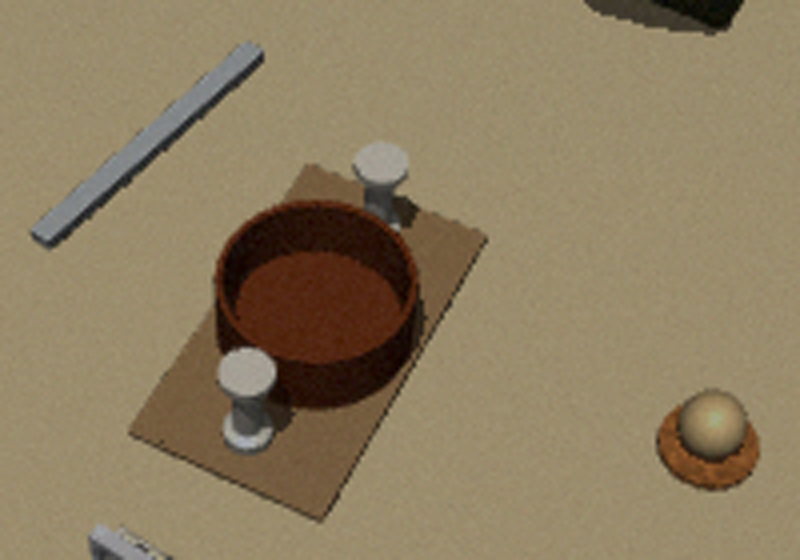

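Enlarged top crop: peg heads at (434,56) and (448,314), globe at (91,263), and bar ends at (702,155) and (665,466). Enlarged scene crop: pegs at (381,165) and (247,373), globe at (713,425), and bar ends at (252,50) and (40,235).

Run:
```python
from h import *
T=lambda x,y,z:px2w('top0.png',185+(x+.5)/4-.5,180+(y+.5)/4-.5,z).round(1)
S=lambda x,y,z:px2w('scene0.png',220+(x+.5)/4-.5,120+(y+.5)/4-.5,z).round(1)
for n,t,s,z in [('pegfar',(434,56),(247,373),88),('pegnear',(448,314),(381,165),88),('globe',(91,263),(713,425),29),('barfar',(702,155),(40,235),14),('barnear',(665,466),(252,50),14),('rim',(440,190),(318,280),70)]:
    print(n,T(*t,z),S(*s,z))
for a in [(434,56)],:pass
pa,pb=T(434,56,88),T(448,314,88);print('pegdist',np.linalg.norm(pa-pb),(pa+pb)/2,np.degrees(np.arctan2(*(pa-pb)[[1,0]])))
pa,pb=S(247,373,88),S(381,165,88);print('pegdist',np.linalg.norm(pa-pb),(pa+pb)/2,np.degrees(np.arctan2(*(pa-pb)[[1,0]])))
pa,pb=T(702,155,14),T(665,466,14);print('bar',np.linalg.norm(pa-pb),(pa+pb)/2,np.degrees(np.arctan2(*(pa-pb)[[1,0]])))
pa,pb=S(40,235,14),S(252,50,14);print('bar',np.linalg.norm(pa-pb),(pa+pb)/2,np.degrees(np.arctan2(*(pa-pb)[[1,0]])))
```

```text
pegfar [659.9 -22.2  88. ] [658.6 -19.7  88. ]
pegnear [450.  -36.7  88. ] [450.9 -34.6  88. ]
globe [491.9 257.8  29. ] [489.3 260.2  29. ]
barfar [ 595.2 -250.4   14. ] [ 592.6 -249.2   14. ]
barnear [ 336.1 -218.2   14. ] [ 342.7 -215.    14. ]
rim [552.4 -29.1  70. ] [553.9 -26.1  70. ]
pegdist 210.40023764245132 [554.95 -29.45  88.  ] 3.9517438467161563
pegdist 208.23376287240265 [554.75 -27.15  88.  ] 4.103260123435333
bar 261.0931825996229 [ 465.65 -234.3    14.  ] -7.084188009366071
bar 252.22935990879415 [ 467.65 -232.1    14.  ] -7.7927887940663325
```

Both cameras agree to about 2 mm and the known sizes check out: pegs 208–210 mm apart, bar 252–261 mm. The pot is at (555,-28) with the peg line at 4.0°, the globe at (490.6,259), and the bar at (466.5,-233) at -7.3°. Next I'll travel to the globe in an arc at z≈230.

>>> {"name": "play_rows", "arguments": {"increments": [{"tx": 36,"ty": -18},{"tx": 72,"ty": -36},{"tx": 108,"ty": -54},{"tx": 144,"ty": -72},{"tx": 180,"ty": -90}]}}

```text
$.increments[0]: bad value
```

>>> {"name": "play_rows", "arguments": {"increments": [{"tx": 36,"ty": -18},{"tx": 72,"ty": -36},{"tx": 108,"ty": -54},{"tx": 144,"ty": -72},{"tx": 180,"ty": -90}]}}

```text
$.increments[0]: bad value
```

>>> {"name": "play_rows", "arguments": {"increments": [{"tx": 13,"ty": -36},{"tx": 26,"ty": -72},{"tx": 39,"ty": -108},{"tx": 52,"ty": -144},{"tx": 65,"ty": -180}]}}

```text
$.increments[0]: bad value
```

>>> {"name": "play_rows", "arguments": {"increments": [{"tx": 13,"ty": -36},{"tx": 26,"ty": -72},{"tx": 39,"ty": -108},{"tx": 52,"ty": -144},{"tx": 65,"ty": -180}]}}

```text
$.increments[0]: bad value
```

>>> {"name": "play_rows", "arguments": {"increments": [{"tx": 36,"ty": -18,"tz": 0,"roll": 0,"hand": 85},{"tx": 72,"ty": -36,"tz": 0,"roll": 0,"hand": 85},{"tx": 108,"ty": -54,"tz": 0,"roll": 0,"hand": 85},{"tx": 144,"ty": -72,"tz": 0,"roll": 0,"hand": 85},{"tx": 180,"ty": -90,"tz": 0,"roll": 0,"hand": 85}]}}

```text
clock: 0.52
ee_pos: [318.7, -406.4, 230.9]
ee_rot: [[0.954, 0.301, -0.0], [0.301, -0.954, 0.001], [-0.0, -0.001, -1.0]]
contact_force: [1.1, -0.7, 0.2]
gripper_width: 85.2
grasp_force: 0.0
```

>>> {"name": "play_rows", "arguments": {"increments": [{"tx": 36,"ty": -18,"tz": 0,"roll": 0,"hand": 85},{"tx": 72,"ty": -36,"tz": 0,"roll": 0,"hand": 85},{"tx": 108,"ty": -54,"tz": 0,"roll": 0,"hand": 85},{"tx": 144,"ty": -72,"tz": 0,"roll": 0,"hand": 85},{"tx": 180,"ty": -90,"tz": 0,"roll": 0,"hand": 85}]}}

```text
clock: 0.93
ee_pos: [463.3, -266.0, 231.0]
ee_rot: [[0.953, 0.302, -0.001], [0.302, -0.953, 0.0], [-0.001, -0.0, -1.0]]
contact_force: [0.4, -0.2, 0.9]
gripper_width: 85.4
grasp_force: 0.0
```

>>> {"name": "play_rows", "arguments": {"increments": [{"tx": 13,"ty": -36,"tz": 0,"roll": 0,"hand": 85},{"tx": 26,"ty": -72,"tz": 0,"roll": 0,"hand": 85},{"tx": 39,"ty": -108,"tz": 0,"roll": 0,"hand": 85},{"tx": 52,"ty": -144,"tz": 0,"roll": 0,"hand": 85},{"tx": 65,"ty": -180,"tz": 0,"roll": 0,"hand": 85}]}}

```text
clock: 1.35
ee_pos: [469.5, -74.7, 230.9]
ee_rot: [[0.953, 0.302, -0.001], [0.302, -0.953, 0.0], [-0.001, -0.001, -1.0]]
contact_force: [1.4, -0.5, -0.1]
gripper_width: 85.0
grasp_force: 0.0
```

>>> {"name": "play_rows", "arguments": {"increments": [{"tx": 13,"ty": -36,"tz": 0,"roll": 0,"hand": 85},{"tx": 26,"ty": -72,"tz": 0,"roll": 0,"hand": 85},{"tx": 39,"ty": -108,"tz": 0,"roll": 0,"hand": 85},{"tx": 52,"ty": -144,"tz": 0,"roll": 0,"hand": 85},{"tx": 65,"ty": -180,"tz": 0,"roll": 0,"hand": 85}]}}

```text
clock: 1.77
ee_pos: [477.0, 116.4, 231.1]
ee_rot: [[0.953, 0.302, -0.0], [0.302, -0.953, -0.0], [-0.001, -0.0, -1.0]]
contact_force: [1.2, -0.3, 0.8]
gripper_width: 85.4
grasp_force: 0.0
```

>>> {"name": "play_rows", "arguments": {"increments": [{"tx": 14,"ty": -33,"tz": 0,"roll": 0,"hand": 85},{"tx": 28,"ty": -66,"tz": 0,"roll": 0,"hand": 85},{"tx": 42,"ty": -99,"tz": 0,"roll": 0,"hand": 85},{"tx": 56,"ty": -132,"tz": 15,"roll": 0,"hand": 85},{"tx": 56,"ty": -132,"tz": 40,"roll": 0,"hand": 85}]}}

```text
clock: 2.18
ee_pos: [494.3, 264.8, 193.4]
ee_rot: [[0.952, 0.306, 0.008], [0.306, -0.952, 0.007], [0.01, -0.004, -1.0]]
contact_force: [1.1, -0.2, -0.6]
gripper_width: 85.0
grasp_force: 0.0
```

Run:
```python
from h import *
c=snap('wrist','w1.png'); o=get_obs(); print(o['ee_pos'],c['cam_to_world'].round(2))
d=np.load('pics/w1.png.npz')
P=np.linalg.inv(d['T'])@np.array([490.6,259,29,1]); p=d['K']@P[:3]; print(p[:2]/p[2], 'radius',24*d['K'][0,0]/p[2])
```

```text
[489.43103451 259.95975559 186.50516243] [[ 3.1000e-01 -9.1000e-01 -2.8000e-01  5.6474e+02]
 [-9.5000e-01 -2.9000e-01 -9.0000e-02  2.8602e+02]
 [-0.0000e+00  2.9000e-01 -9.6000e-01  3.3613e+02]
 [ 0.0000e+00  0.0000e+00  0.0000e+00  1.0000e+00]]
[283.12134315 195.30457865] radius 22.56077855392974
```

View pics/w1.png

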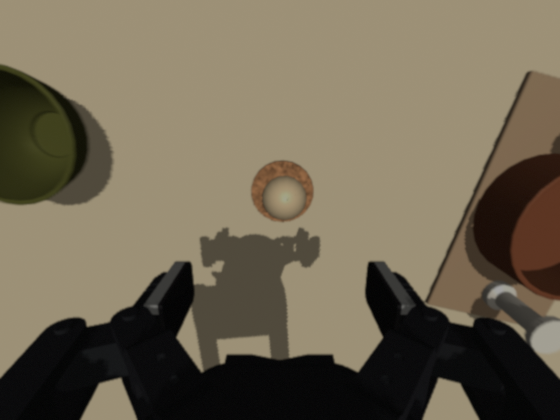

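Wrist view: the globe sits at (284.5,198), within 3 px of where my estimate puts it. The arm was still settling, so I'll re-measure at rest.

Run:
```python
from h import *
for i in range(2): c=snap('wrist','w2.png')
o=get_obs(); print(o['ee_pos'],o['qpos'])
g=cv2.cvtColor(c['img'],cv2.COLOR_RGB2GRAY)[130:270,200:360]
g=cv2.resize(g,None,fx=4,fy=4,interpolation=cv2.INTER_CUBIC)
k=cv2.HoughCircles(cv2.GaussianBlur(g,(9,9),2),cv2.HOUGH_GRADIENT,1,200,param1=80,param2=20,minRadius=70,maxRadius=115)
for x,y,r in k[0]:
    u,v=200+(x+.5)/4-.5,130+(y+.5)/4-.5; print(u,v,r/4,px2w('w2.png',u,v,29))
```

```text
[488.95676832 257.03100263 189.09052239] [ 2.33625591e+01  1.80328869e+01  9.22199598e+01 -2.24580700e-02
  7.01145724e+01  9.56964713e+01]Traceback (most recent call last):
  File "<stdin>", line 7, in <module>
TypeError: 'NoneType' object is not subscriptable
```

>>> {"name": "play_rows", "arguments": {"increments": [{"tx": 0,"ty": 0,"tz": 30,"roll": 0,"hand": 85},{"tx": 0,"ty": 0,"tz": 60,"roll": 0,"hand": 85},{"tx": 0,"ty": 0,"tz": 60,"roll": 0,"hand": 85},{"tx": 0,"ty": 0,"tz": 60,"roll": 0,"hand": 85},{"tx": 0,"ty": 0,"tz": 60,"roll": 0,"hand": 85}]}}

```text
clock: 2.75
ee_pos: [492.3, 257.0, 133.1]
ee_rot: [[0.954, 0.301, 0.002], [0.301, -0.954, 0.001], [0.002, -0.0, -1.0]]
contact_force: [0.4, 0.4, 0.8]
gripper_width: 85.4
grasp_force: 0.0
```

Run:
```python
from h import *
c=snap('wrist','w3.png')
o=get_obs(); print(o['ee_pos'])
d=np.load('pics/w3.png.npz')
P=np.linalg.inv(d['T'])@np.array([489,258,29,1]); p=d['K']@P[:3]; pr=p[:2]/p[2]; print(pr, 24*d['K'][0,0]/p[2])
u,v=pr.astype(int); cv2.imwrite('pics/w3c.png',cv2.resize(c['img'][v-60:v+60,u-80:u+80,::-1],None,fx=4,fy=4,interpolation=cv2.INTER_CUBIC)); print('origin',u-80,v-60)
```

```text
[492.788903   257.32896917 133.50478903]
[275.90700731 209.00228377] 27.686197483223904
origin 195 149
```

View pics/w3c.png

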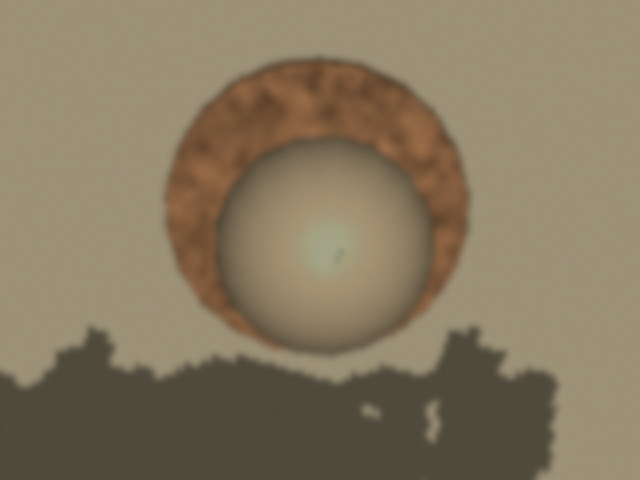

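The globe centre is at crop (326,245), which gives (488,258), with the radius as expected. I'll correct a few mm and descend.

>>> {"name": "play_rows", "arguments": {"increments": [{"tx": -2.5,"ty": -2,"tz": 25,"roll": 0,"hand": 85},{"tx": -2.5,"ty": -2,"tz": 55,"roll": 0,"hand": 85},{"tx": -2.5,"ty": -2,"tz": 85,"roll": 0,"hand": 85},{"tx": -2.5,"ty": -2,"tz": 105,"roll": 0,"hand": 85},{"tx": -2.5,"ty": -2,"tz": 112,"roll": 0,"hand": 85}]}}

```text
clock: 3.22
ee_pos: [487.9, 258.1, 18.4]
ee_rot: [[0.953, 0.302, -0.001], [0.302, -0.953, -0.001], [-0.002, 0.0, -1.0]]
contact_force: [0.5, 0.0, -0.4]
gripper_width: 85.2
grasp_force: 0.0
```

>>> {"name": "play_rows", "arguments": {"increments": [{"tx": 0,"ty": 0,"tz": 3,"roll": 0,"hand": 85},{"tx": 0,"ty": 0,"tz": 6,"roll": 0,"hand": 85},{"tx": 0,"ty": 0,"tz": 8,"roll": 0,"hand": 85},{"tx": 0,"ty": 0,"tz": 8,"roll": 0,"hand": 85},{"tx": 0,"ty": 0,"tz": 8,"roll": 0,"hand": 85}]}}

```text
clock: 3.63
ee_pos: [489.1, 258.9, 12.4]
ee_rot: [[0.953, 0.302, 0.002], [0.302, -0.953, 0.001], [0.002, -0.0, -1.0]]
contact_force: [0.4, 0.6, -0.2]
gripper_width: 84.9
grasp_force: 0.0
```

>>> {"name": "play_rows", "arguments": {"increments": [{"tx": 0,"ty": 0,"tz": 0,"roll": 0,"hand": 65},{"tx": 0,"ty": 0,"tz": 0,"roll": 0,"hand": 55},{"tx": 0,"ty": 0,"tz": 0,"roll": 0,"hand": 48},{"tx": 0,"ty": 0,"tz": 0,"roll": 0,"hand": 42},{"tx": 0,"ty": 0,"tz": 0,"roll": 0,"hand": 40}], "newtons": 35}}

```text
clock: 4.05
ee_pos: [488.4, 258.7, 12.0]
ee_rot: [[0.953, 0.302, 0.001], [0.302, -0.953, 0.0], [0.001, -0.0, -1.0]]
contact_force: [-1.3, 0.7, 5.0]
gripper_width: 45.4
grasp_force: 35.3
```

>>> {"name": "play_rows", "arguments": {"increments": [{"tx": 0,"ty": 0,"tz": 0,"roll": 0,"hand": 40},{"tx": 0,"ty": 0,"tz": 0,"roll": 0,"hand": 40},{"tx": 0,"ty": 0,"tz": 0,"roll": 0,"hand": 40},{"tx": 0,"ty": 0,"tz": 0,"roll": 0,"hand": 40},{"tx": 0,"ty": 0,"tz": 0,"roll": 0,"hand": 40}]}}

```text
clock: 4.47
ee_pos: [488.4, 258.7, 12.0]
ee_rot: [[0.953, 0.302, 0.001], [0.302, -0.953, 0.0], [0.001, -0.0, -1.0]]
contact_force: [-1.4, -0.6, 4.4]
gripper_width: 45.8
grasp_force: 35.3
```

>>> {"name": "play_rows", "arguments": {"increments": [{"tx": 0,"ty": 0,"tz": -1,"roll": 0,"hand": 40},{"tx": 0,"ty": 0,"tz": -3,"roll": 0,"hand": 40},{"tx": 0,"ty": 0,"tz": -5,"roll": 0,"hand": 40},{"tx": 0,"ty": 0,"tz": -7,"roll": 0,"hand": 40},{"tx": 0,"ty": 0,"tz": -8,"roll": 0,"hand": 40}]}}

```text
clock: 4.88
ee_pos: [488.2, 258.5, 19.5]
ee_rot: [[0.953, 0.302, 0.0], [0.302, -0.953, 0.0], [0.0, -0.0, -1.0]]
contact_force: [-0.3, -0.1, -0.9]
gripper_width: 45.3
grasp_force: 35.9
```

Run:
```python
from h import *
c=snap('wrist','w4.png');o=get_obs();print(o['ee_pos'],o['gripper_width'],o['grasp_force'],o['contact_force'])
im=c['img'][150:420,100:460,::-1]
cv2.imwrite('pics/w4c.png',cv2.convertScaleAbs(cv2.resize(im,None,fx=2,fy=2,interpolation=cv2.INTER_CUBIC),alpha=1.7))
```

```text
[488.34850507 258.5720356   19.57072989] 45.50960641658838 35.9263480338268 [ 0.06941216  0.22402739 -1.08402571]
```

View pics/w4c.png

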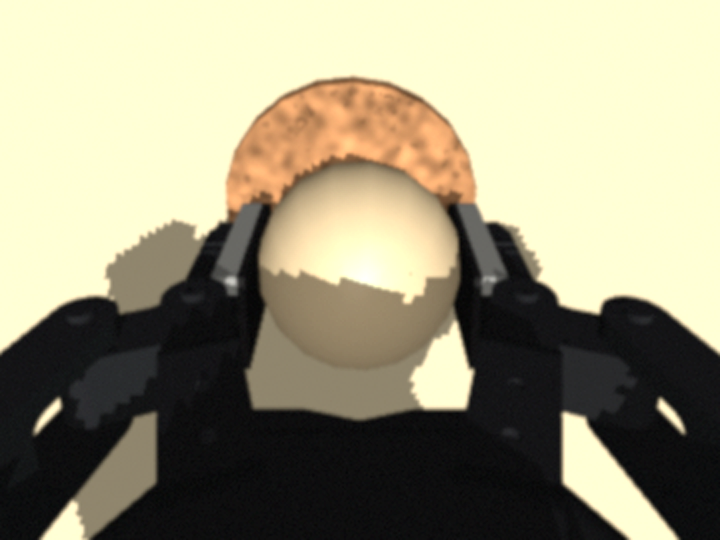

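The globe is held and centred between the pads at about crop (358,265), clear of the cork. Its foot is 4 mm below the TCP. Next: lift, then carry to the pot.

>>> {"name": "play_rows", "arguments": {"increments": [{"tx": 0,"ty": 0,"tz": -15,"roll": 0,"hand": 40},{"tx": 0,"ty": 0,"tz": -40,"roll": 0,"hand": 40},{"tx": 0,"ty": 0,"tz": -70,"roll": 0,"hand": 40},{"tx": 0,"ty": 0,"tz": -95,"roll": 0,"hand": 40},{"tx": 0,"ty": 0,"tz": -110,"roll": 0,"hand": 40}]}}

```text
clock: 5.35
ee_pos: [489.4, 259.0, 132.0]
ee_rot: [[0.953, 0.302, 0.003], [0.302, -0.953, 0.001], [0.004, -0.0, -1.0]]
contact_force: [1.0, -0.3, -1.2]
gripper_width: 45.7
grasp_force: 36.3
```

>>> {"name": "play_rows", "arguments": {"increments": [{"tx": -1,"ty": 15,"tz": 0,"roll": 0,"hand": 40},{"tx": -3,"ty": 42,"tz": 0,"roll": 0,"hand": 40},{"tx": -6,"ty": 75,"tz": 0,"roll": 0,"hand": 40},{"tx": -9,"ty": 110,"tz": 0,"roll": 0,"hand": 40},{"tx": -11,"ty": 145,"tz": 0,"roll": 0,"hand": 40}]}}

```text
clock: 5.77
ee_pos: [521.1, 115.9, 129.3]
ee_rot: [[0.953, 0.303, -0.0], [0.303, -0.953, -0.0], [-0.0, -0.0, -1.0]]
contact_force: [1.8, 0.2, -0.8]
gripper_width: 45.6
grasp_force: 36.3
```

>>> {"name": "play_rows", "arguments": {"increments": [{"tx": -3,"ty": 35,"tz": 0,"roll": 0,"hand": 40},{"tx": -6,"ty": 70,"tz": 0,"roll": 0,"hand": 40},{"tx": -8,"ty": 105,"tz": 0,"roll": 0,"hand": 40},{"tx": -10,"ty": 132,"tz": 0,"roll": 0,"hand": 40},{"tx": -12,"ty": 148,"tz": 0,"roll": 0,"hand": 40}]}}

```text
clock: 6.18
ee_pos: [555.6, -31.0, 129.3]
ee_rot: [[0.954, 0.3, 0.001], [0.3, -0.954, -0.001], [0.001, 0.001, -1.0]]
contact_force: [0.2, 1.0, -0.9]
gripper_width: 45.5
grasp_force: 36.3
```

>>> {"name": "play_rows", "arguments": {"increments": [{"tx": 0,"ty": 0,"tz": 0,"roll": 0,"hand": 40},{"tx": 0,"ty": 0,"tz": 0,"roll": 0,"hand": 40},{"tx": 0,"ty": 0,"tz": 0,"roll": 0,"hand": 40}]}}

```text
clock: 6.43
ee_pos: [554.1, -27.2, 129.0]
ee_rot: [[0.953, 0.302, -0.001], [0.302, -0.953, 0.001], [-0.001, -0.001, -1.0]]
contact_force: [-0.2, 0.7, -0.9]
gripper_width: 45.5
grasp_force: 36.3
```

Run:
```python
from h import *
c=snap('scene','s2.png');o=get_obs();print(o['ee_pos'],o['gripper_width'],o['grasp_force'],o['contact_force'])
cv2.imwrite('pics/s2c.png',cv2.resize(c['img'][110:270,220:420,::-1],None,fx=3.5,fy=3.5,interpolation=cv2.INTER_CUBIC))
```

```text
[554.13524449 -26.78801787 129.11312297] 45.63740486364908 36.28630918683484 [-0.64533352  0.89795109 -1.20819645]
```

View pics/s2c.png

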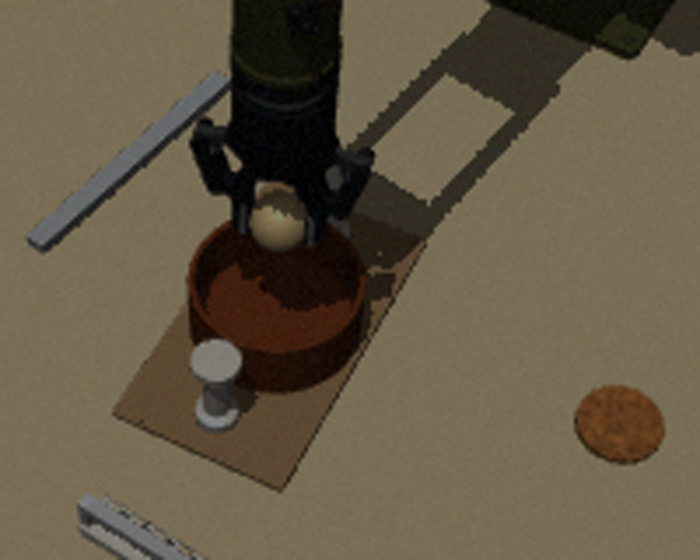

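The globe hangs over the pot at about (278,218) in the crop, well inside the rim and clear of the pegs. Lowering it now.

>>> {"name": "play_rows", "arguments": {"increments": [{"tx": 0,"ty": 0,"tz": 15,"roll": 0,"hand": 40},{"tx": 0,"ty": 0,"tz": 35,"roll": 0,"hand": 40},{"tx": 0,"ty": 0,"tz": 55,"roll": 0,"hand": 40},{"tx": 0,"ty": 0,"tz": 70,"roll": 0,"hand": 40},{"tx": 0,"ty": 0,"tz": 80,"roll": 0,"hand": 40}]}}

```text
clock: 6.9
ee_pos: [553.4, -26.1, 47.8]
ee_rot: [[0.953, 0.304, -0.003], [0.304, -0.953, 0.001], [-0.002, -0.001, -1.0]]
contact_force: [-0.9, -0.1, -1.4]
gripper_width: 45.6
grasp_force: 36.3
```

>>> {"name": "play_rows", "arguments": {"increments": [{"tx": 0,"ty": 0,"tz": 6,"roll": 0,"hand": 40},{"tx": 0,"ty": 0,"tz": 12,"roll": 0,"hand": 40},{"tx": 0,"ty": 0,"tz": 17,"roll": 0,"hand": 40},{"tx": 0,"ty": 0,"tz": 21,"roll": 0,"hand": 40},{"tx": 0,"ty": 0,"tz": 24,"roll": 0,"hand": 40}]}}

```text
clock: 7.32
ee_pos: [555.1, -27.7, 25.4]
ee_rot: [[0.953, 0.302, 0.001], [0.302, -0.953, -0.0], [0.001, 0.0, -1.0]]
contact_force: [0.4, 0.5, -1.5]
gripper_width: 45.8
grasp_force: 36.3
```

>>> {"name": "play_rows", "arguments": {"increments": [{"tx": 0,"ty": 0,"tz": 1,"roll": 0,"hand": 40},{"tx": 0,"ty": 0,"tz": 2,"roll": 0,"hand": 40},{"tx": 0,"ty": 0,"tz": 3,"roll": 0,"hand": 40},{"tx": 0,"ty": 0,"tz": 4,"roll": 0,"hand": 40},{"tx": 0,"ty": 0,"tz": 4,"roll": 0,"hand": 40}]}}

```text
clock: 7.73
ee_pos: [554.8, -27.8, 21.3]
ee_rot: [[0.953, 0.302, 0.0], [0.302, -0.953, -0.0], [0.0, 0.0, -1.0]]
contact_force: [-0.3, 0.1, -1.6]
gripper_width: 45.7
grasp_force: 36.3
```

Not touching the floor yet (about 3 mm left), so I'll creep down.

>>> {"name": "play_rows", "arguments": {"increments": [{"tx": 0,"ty": 0,"tz": 0.5,"roll": 0,"hand": 40},{"tx": 0,"ty": 0,"tz": 1,"roll": 0,"hand": 40},{"tx": 0,"ty": 0,"tz": 1.5,"roll": 0,"hand": 40},{"tx": 0,"ty": 0,"tz": 2,"roll": 0,"hand": 40},{"tx": 0,"ty": 0,"tz": 2,"roll": 0,"hand": 40}]}}

```text
clock: 8.15
ee_pos: [554.7, -27.7, 19.2]
ee_rot: [[0.953, 0.302, -0.0], [0.302, -0.953, 0.0], [-0.0, -0.0, -1.0]]
contact_force: [-0.5, -0.3, -1.3]
gripper_width: 45.5
grasp_force: 36.3
```

>>> {"name": "play_rows", "arguments": {"increments": [{"tx": 0,"ty": 0,"tz": 0.3,"roll": 0,"hand": 40},{"tx": 0,"ty": 0,"tz": 0.6,"roll": 0,"hand": 40},{"tx": 0,"ty": 0,"tz": 0.9,"roll": 0,"hand": 40},{"tx": 0,"ty": 0,"tz": 1,"roll": 0,"hand": 40}]}}

```text
clock: 8.48
ee_pos: [554.8, -27.7, 18.3]
ee_rot: [[0.953, 0.302, -0.0], [0.302, -0.953, 0.0], [-0.0, -0.0, -1.0]]
contact_force: [-0.1, -0.4, -0.7]
gripper_width: 45.6
grasp_force: 36.3
```

>>> {"name": "play_rows", "arguments": {"increments": [{"tx": 0,"ty": 0,"tz": 0.2,"roll": 0,"hand": 40},{"tx": 0,"ty": 0,"tz": 0.4,"roll": 0,"hand": 40},{"tx": 0,"ty": 0,"tz": 0.6,"roll": 0,"hand": 40}]}}

```text
clock: 8.73
ee_pos: [554.8, -27.7, 18.0]
ee_rot: [[0.953, 0.302, 0.0], [0.302, -0.953, 0.0], [0.0, 0.0, -1.0]]
contact_force: [-1.1, 0.9, 4.0]
gripper_width: 45.4
grasp_force: 36.7
```

The globe is on the floor with about 5 N of contact. Releasing.

>>> {"name": "play_rows", "arguments": {"increments": [{"tx": 0,"ty": 0,"tz": 0,"roll": 0,"hand": 46},{"tx": 0,"ty": 0,"tz": 0,"roll": 0,"hand": 49},{"tx": 0,"ty": 0,"tz": 0,"roll": 0,"hand": 53},{"tx": 0,"ty": 0,"tz": 0,"roll": 0,"hand": 60},{"tx": 0,"ty": 0,"tz": 0,"roll": 0,"hand": 68}], "newtons": 20}}

```text
clock: 9.15
ee_pos: [554.9, -27.8, 17.7]
ee_rot: [[0.953, 0.302, 0.0], [0.302, -0.953, 0.0], [0.0, 0.0, -1.0]]
contact_force: [0.4, -0.1, -0.4]
gripper_width: 67.8
grasp_force: 0.0
```

>>> {"name": "play_rows", "arguments": {"increments": [{"tx": 0,"ty": 0,"tz": 0,"roll": 0,"hand": 68},{"tx": 0,"ty": 0,"tz": 0,"roll": 0,"hand": 68},{"tx": 0,"ty": 0,"tz": 0,"roll": 0,"hand": 68},{"tx": 0,"ty": 0,"tz": 0,"roll": 0,"hand": 68},{"tx": 0,"ty": 0,"tz": 0,"roll": 0,"hand": 68}]}}

```text
clock: 9.57
ee_pos: [554.7, -27.8, 17.7]
ee_rot: [[0.953, 0.302, -0.0], [0.302, -0.953, 0.0], [-0.0, -0.0, -1.0]]
contact_force: [0.4, 0.3, -0.6]
gripper_width: 67.9
grasp_force: 0.0
```

>>> {"name": "play_rows", "arguments": {"increments": [{"tx": 0,"ty": 0,"tz": -8,"roll": 0,"hand": 68},{"tx": 0,"ty": 0,"tz": -20,"roll": 0,"hand": 68},{"tx": 0,"ty": 0,"tz": -45,"roll": 0,"hand": 68},{"tx": 0,"ty": 0,"tz": -75,"roll": 0,"hand": 68},{"tx": 0,"ty": 0,"tz": -110,"roll": 0,"hand": 68}]}}

```text
clock: 9.98
ee_pos: [553.3, -27.6, 128.1]
ee_rot: [[0.953, 0.302, -0.003], [0.302, -0.953, 0.0], [-0.003, -0.001, -1.0]]
contact_force: [0.2, -0.7, -0.1]
gripper_width: 67.8
grasp_force: 0.0
```

Run:
```python
from h import *
c=snap('scene','s3.png');o=get_obs();print(o['ee_pos'],o['gripper_width'],o['contact_force'])
cv2.imwrite('pics/s3c.png',cv2.resize(c['img'][110:270,220:420,::-1],None,fx=3.5,fy=3.5,interpolation=cv2.INTER_CUBIC))
```

```text
[558.47405916 -28.14368629 135.8304491 ] 68.05942515539685 [ 2.69116556 -0.72035663  2.76000625]
```

View pics/s3c.png

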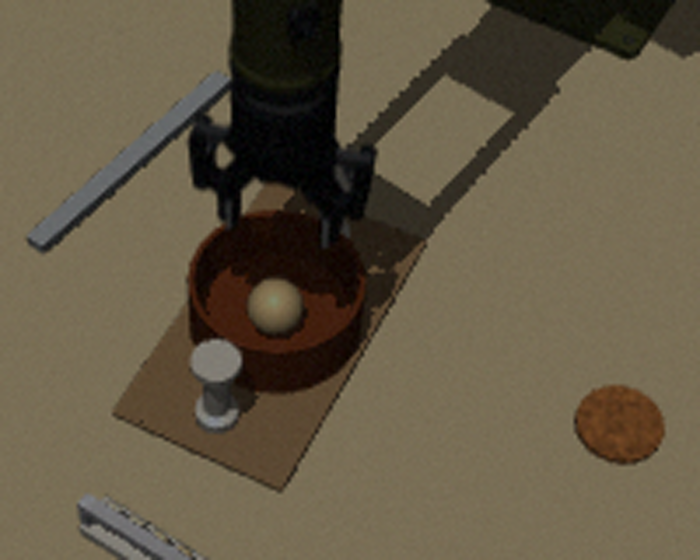

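The globe rests on the pot floor at crop (275,305), near the middle. Now to the bar.

>>> {"name": "play_rows", "arguments": {"increments": [{"tx": -15,"ty": 17,"tz": 0,"roll": 5,"hand": 68},{"tx": -40,"ty": 46,"tz": 0,"roll": 10,"hand": 60},{"tx": -66,"ty": 76,"tz": 0,"roll": 15,"hand": 55},{"tx": -92,"ty": 106,"tz": 0,"roll": 20,"hand": 50},{"tx": -115,"ty": 133,"tz": 0,"roll": 24.85,"hand": 50}]}}

```text
clock: 10.45
ee_pos: [484.3, -190.8, 128.4]
ee_rot: [[0.991, -0.13, 0.001], [-0.13, -0.991, -0.001], [0.001, 0.001, -1.0]]
contact_force: [0.3, -0.6, -0.4]
gripper_width: 49.8
grasp_force: 0.0
```

>>> {"name": "play_rows", "arguments": {"increments": [{"tx": 0,"ty": 0,"tz": 0,"roll": 0,"hand": 50},{"tx": 0,"ty": 0,"tz": 0,"roll": 0,"hand": 50},{"tx": 0,"ty": 0,"tz": 0,"roll": 0,"hand": 50}]}}

```text
clock: 10.7
ee_pos: [485.3, -189.3, 128.0]
ee_rot: [[0.992, -0.127, 0.001], [-0.127, -0.992, 0.0], [0.001, -0.0, -1.0]]
contact_force: [0.5, -0.4, -0.3]
gripper_width: 50.0
grasp_force: 0.0
```

Run:
```python
from h import *
c=snap('wrist','w5.png');o=get_obs();R=o['ee_rot'];print(o['ee_pos'],R[:2,0],np.degrees(np.arctan2(R[1,0],R[0,0])))
D=np.array([466.5,-233,20])-o['ee_pos'];print('tool delta',R.T@D)
# bar colour segmentation: project expected centre
d=np.load('pics/w5.png.npz');Ti=np.linalg.inv(d['T'])
for s in(-130,-60,0,60,130):
    a=np.radians(-7.3);P=Ti@np.array([466.5+s*np.cos(a),-233+s*np.sin(a),14,1]);p=d['K']@P[:3];print(s,(p/p[2])[:2].round(1))
```

```text
[ 485.57628709 -188.64646781  127.96003948] [ 0.99204317 -0.12589729] -7.2325769405717075
tool delta [-13.39149276  46.45179076 107.93243131]
-130 [321.9 335.1]
-60 [325.  275.4]
0 [328.  216.9]
60 [331.4 150.1]
130 [336.2  59.1]
```

View pics/w5.png

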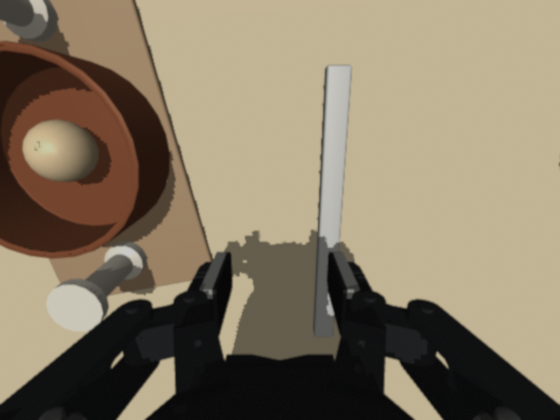

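Wrist view: the bar's top face runs from its far end at about (340,66) to its near end at about (324,335). This is within a few px of prediction.

Run:
```python
from h import *
im=cv2.imread('pics/w5.png').astype(int)
a=px2w('w5.png',339.8,66,14);b=px2w('w5.png',325,335,14)
print(a,b,(a+b)/2,np.linalg.norm(a-b),np.degrees(np.arctan2(*(a-b)[[1,0]])))
for v in(90,130,170,210):print(v,[tuple(im[v,u]) for u in range(314,358,3)])
```

```text
[ 590.21174945 -252.01146799   14.        ] [ 337.27881549 -219.72452354   14.        ] [ 463.74528247 -235.86799577   14.        ] 254.98532480727283 -7.274477534266159
90 [(np.int64(148), np.int64(179), np.int64(193)), (np.int64(148), np.int64(180), np.int64(193)), (np.int64(148), np.int64(180), np.int64(193)), (np.int64(120), np.int64(145), np.int64(155)), (np.int64(128), np.int64(131), np.int64(132)), (np.int64(191), np.int64(196), np.int64(197)), (np.int64(190), np.int64(196), np.int64(196)), (np.int64(188), np.int64(194), np.int64(194)), (np.int64(186), np.int64(191), np.int64(192)), (np.int64(185), np.int64(190), np.int64(190)), (np.int64(182), np.int64(188), np.int64(188)), (np.int64(180), np.int64(185), np.int64(185)), (np.int64(135), np.int64(155), np.int64(163)), (np.int64(148), np.int64(180), np.int64(193)), (np.int64(148), np.int64(180), np.int64(193))]
130 [(np.int64(148), np.int64(180), np.int64(194)), (np.int64(148), np.int64(180), np.int64(193)), (np.int64(144), np.int64(175), np.int64(188)), (np.int64(87), np.int64(91), np.int64(91)), (np.int64(183), np.int64(189), 
[... 1204 characters left out ...]
int64(148), np.int64(180), np.int64(194)), (np.int64(135), np.int64(163), np.int64(175)), (np.int64(117), np.int64(120), np.int64(120)), (np.int64(182), np.int64(187), np.int64(187)), (np.int64(182), np.int64(187), np.int64(188)), (np.int64(182), np.int64(187), np.int64(187)), (np.int64(181), np.int64(185), np.int64(186)), (np.int64(178), np.int64(183), np.int64(183)), (np.int64(177), np.int64(181), np.int64(181)), (np.int64(149), np.int64(163), np.int64(167)), (np.int64(148), np.int64(180), np.int64(193)), (np.int64(148), np.int64(180), np.int64(193)), (np.int64(148), np.int64(180), np.int64(193)), (np.int64(148), np.int64(180), np.int64(194)), (np.int64(148), np.int64(180), np.int64(193))]
```

>>> {"name": "play_rows", "arguments": {"increments": [{"tx": -7,"ty": 24,"tz": 10,"roll": 0,"hand": 50},{"tx": -14,"ty": 47.5,"tz": 30,"roll": 0,"hand": 50},{"tx": -14,"ty": 47.5,"tz": 60,"roll": 0,"hand": 50},{"tx": -14,"ty": 47.5,"tz": 85,"roll": 0,"hand": 50},{"tx": -14,"ty": 47.5,"tz": 105,"roll": 0,"hand": 50}]}}

```text
clock: 11.17
ee_pos: [465.5, -233.2, 21.3]
ee_rot: [[0.992, -0.125, -0.001], [-0.125, -0.992, 0.001], [-0.001, -0.001, -1.0]]
contact_force: [-1.4, 0.2, 0.5]
gripper_width: 49.9
grasp_force: 0.0
```

>>> {"name": "play_rows", "arguments": {"increments": [{"tx": 0,"ty": 0,"tz": 8,"roll": 0,"hand": 50},{"tx": 0,"ty": 0,"tz": 14,"roll": 0,"hand": 50},{"tx": 0,"ty": 0,"tz": 18,"roll": 0,"hand": 50},{"tx": 0,"ty": 0,"tz": 20,"roll": 0,"hand": 50},{"tx": 0,"ty": 0,"tz": 20,"roll": 0,"hand": 50}]}}

```text
clock: 11.58
ee_pos: [466.2, -234.5, 3.2]
ee_rot: [[0.992, -0.126, 0.001], [-0.126, -0.992, -0.001], [0.001, 0.0, -1.0]]
contact_force: [-0.4, 0.0, 0.0]
gripper_width: 49.9
grasp_force: 0.0
```

>>> {"name": "play_rows", "arguments": {"increments": [{"tx": 0,"ty": 0,"tz": 0,"roll": 0,"hand": 35},{"tx": 0,"ty": 0,"tz": 0,"roll": 0,"hand": 28},{"tx": 0,"ty": 0,"tz": 0,"roll": 0,"hand": 23},{"tx": 0,"ty": 0,"tz": 0,"roll": 0,"hand": 18},{"tx": 0,"ty": 0,"tz": 0,"roll": 0,"hand": 14}], "newtons": 60}}

```text
clock: 12.0
ee_pos: [465.8, -234.8, 3.7]
ee_rot: [[0.992, -0.127, 0.001], [-0.127, -0.992, -0.0], [0.001, 0.0, -1.0]]
contact_force: [-0.8, 1.2, 5.1]
gripper_width: 18.3
grasp_force: 59.0
```

>>> {"name": "play_rows", "arguments": {"increments": [{"tx": 0,"ty": 0,"tz": 0,"roll": 0,"hand": 12},{"tx": 0,"ty": 0,"tz": 0,"roll": 0,"hand": 12},{"tx": 0,"ty": 0,"tz": 0,"roll": 0,"hand": 12},{"tx": 0,"ty": 0,"tz": 0,"roll": 0,"hand": 12},{"tx": 0,"ty": 0,"tz": 0,"roll": 0,"hand": 12}]}}

```text
clock: 12.42
ee_pos: [465.8, -234.7, 3.6]
ee_rot: [[0.992, -0.127, 0.001], [-0.127, -0.992, -0.0], [0.001, 0.0, -1.0]]
contact_force: [-1.5, 0.8, 5.6]
gripper_width: 17.9
grasp_force: 59.0
```

>>> {"name": "play_rows", "arguments": {"increments": [{"tx": 0,"ty": 0,"tz": -4,"roll": 0,"hand": 12},{"tx": 0,"ty": 0,"tz": -12,"roll": 0,"hand": 12},{"tx": 0,"ty": 0,"tz": -22,"roll": 0,"hand": 12},{"tx": 0,"ty": 0,"tz": -32,"roll": 0,"hand": 12},{"tx": 0,"ty": 0,"tz": -40,"roll": 0,"hand": 12}]}}

```text
clock: 12.83
ee_pos: [465.7, -234.9, 44.1]
ee_rot: [[0.992, -0.127, 0.001], [-0.127, -0.992, -0.001], [0.001, 0.0, -1.0]]
contact_force: [-0.1, -0.3, -2.2]
gripper_width: 18.1
grasp_force: 59.0
```

Bar held (weight shows, opening 18 mm). Now lift and carry it over.

>>> {"name": "play_rows", "arguments": {"increments": [{"tx": 0,"ty": 0,"tz": -15,"roll": 0,"hand": 12},{"tx": 0,"ty": 0,"tz": -35,"roll": 0,"hand": 12},{"tx": 0,"ty": 0,"tz": -55,"roll": 0,"hand": 12},{"tx": 0,"ty": 0,"tz": -75,"roll": 0,"hand": 12},{"tx": 0,"ty": 0,"tz": -86,"roll": 0,"hand": 12}]}}

```text
clock: 13.25
ee_pos: [466.3, -235.2, 131.8]
ee_rot: [[0.992, -0.127, 0.003], [-0.127, -0.992, -0.002], [0.004, 0.002, -1.0]]
contact_force: [0.0, -1.3, -2.2]
gripper_width: 18.2
grasp_force: 59.1
```

>>> {"name": "play_rows", "arguments": {"increments": [{"tx": 3,"ty": -12,"tz": 0,"roll": 0,"hand": 12},{"tx": 11,"ty": -38,"tz": 0,"roll": 0,"hand": 12},{"tx": 20,"ty": -70,"tz": 0,"roll": 0,"hand": 12},{"tx": 30,"ty": -104,"tz": 0,"roll": 0,"hand": 12},{"tx": 40,"ty": -138,"tz": 0,"roll": 0,"hand": 12}]}}

```text
clock: 13.67
ee_pos: [522.3, -100.9, 128.6]
ee_rot: [[0.992, -0.128, -0.001], [-0.128, -0.992, 0.001], [-0.001, -0.0, -1.0]]
contact_force: [0.6, -0.9, -2.1]
gripper_width: 18.1
grasp_force: 59.1
```

>>> {"name": "play_rows", "arguments": {"increments": [{"tx": 8,"ty": -27,"tz": 0,"roll": -3,"hand": 12},{"tx": 14,"ty": -50,"tz": 0,"roll": -6,"hand": 12},{"tx": 19,"ty": -67,"tz": 0,"roll": -9,"hand": 12},{"tx": 22,"ty": -78,"tz": 0,"roll": -11.3,"hand": 12},{"tx": 22,"ty": -78,"tz": 0,"roll": -11.3,"hand": 12}]}}

```text
clock: 14.08
ee_pos: [554.7, -25.6, 128.5]
ee_rot: [[0.997, 0.074, 0.0], [0.074, -0.997, 0.001], [0.0, -0.001, -1.0]]
contact_force: [-0.5, 0.1, -2.2]
gripper_width: 17.8
grasp_force: 59.1
```

>>> {"name": "play_rows", "arguments": {"increments": [{"tx": 0,"ty": 0,"tz": 8,"roll": 0,"hand": 12},{"tx": 0,"ty": 0,"tz": 16,"roll": 0,"hand": 12},{"tx": 0,"ty": 0,"tz": 22,"roll": 0,"hand": 12},{"tx": 0,"ty": 0,"tz": 22,"roll": 0,"hand": 12},{"tx": 0,"ty": 0,"tz": 22,"roll": 0,"hand": 12}]}}

```text
clock: 14.5
ee_pos: [553.1, -29.0, 105.7]
ee_rot: [[0.998, 0.069, -0.002], [0.069, -0.998, 0.0], [-0.002, -0.0, -1.0]]
contact_force: [-1.2, 0.0, -1.7]
gripper_width: 18.2
grasp_force: 59.1
```

Run:
```python
from h import *
# bar end points in the scene/wrist picture: print rows of grey pixels along the wrist view's far part of the bar
c=snap('wrist','w6.png');o=get_obs();R=o['ee_rot'];print(o['ee_pos'],np.degrees(np.arctan2(R[1,0],R[0,0])),o['contact_force'],o['gripper_width'])
im=c['img'].astype(int);sat=im.max(2)-im.min(2)
zt=o['ee_pos'][2]-3.6+14
for v in range(0,220,20):
    u=np.where((sat[v,200:360]<18)&(im[v,200:360].mean(1)>90))[0]+200
    if len(u): print(v,u.min(),u.max(),len(u),px2w('w6.png',u.mean(),v,zt).round(1))
```

```text
[553.72888927 -28.94888326 106.20105471] 3.9444019079398487 [-0.29769736  0.04482225 -2.1218494 ] 18.342755080345803
0 255 305 51 [669.5 -22.4 116.6]
20 248 306 59 [662.9 -21.8 116.6]
40 238 316 79 [656.  -22.2 116.6]
60 238 316 79 [649.  -22.7 116.6]
80 246 307 62 [641.6 -23.  116.6]
100 256 302 47 [634.  -24.5 116.6]
120 257 302 46 [626.1 -25.3 116.6]
140 258 302 45 [617.9 -26.  116.6]
160 258 301 44 [609.3 -26.4 116.6]
180 259 300 42 [600.4 -27.  116.6]
200 259 300 42 [591.1 -27.7 116.6]
```

The bar lines up with the far peg to within about 2 mm. Lowering.

>>> {"name": "play_rows", "arguments": {"increments": [{"tx": 0,"ty": 0,"tz": 3,"roll": 0,"hand": 12},{"tx": 0,"ty": 0,"tz": 6,"roll": 0,"hand": 12},{"tx": 0,"ty": 0,"tz": 9,"roll": 0,"hand": 12},{"tx": 0,"ty": 0,"tz": 11,"roll": 0,"hand": 12},{"tx": 0,"ty": 0,"tz": 12,"roll": 0,"hand": 12}]}}

```text
clock: 14.97
ee_pos: [554.0, -28.2, 94.3]
ee_rot: [[0.998, 0.07, -0.001], [0.07, -0.998, 0.0], [-0.001, -0.0, -1.0]]
contact_force: [0.1, 0.4, -2.4]
gripper_width: 17.7
grasp_force: 59.1
```

>>> {"name": "play_rows", "arguments": {"increments": [{"tx": 0,"ty": 0,"tz": 0.4,"roll": 0,"hand": 12},{"tx": 0,"ty": 0,"tz": 0.8,"roll": 0,"hand": 12},{"tx": 0,"ty": 0,"tz": 1.2,"roll": 0,"hand": 12},{"tx": 0,"ty": 0,"tz": 1.6,"roll": 0,"hand": 12},{"tx": 0,"ty": 0,"tz": 1.6,"roll": 0,"hand": 12}]}}

```text
clock: 15.38
ee_pos: [554.3, -28.2, 93.1]
ee_rot: [[0.998, 0.07, 0.0], [0.07, -0.998, 0.0], [0.0, -0.0, -1.0]]
contact_force: [-0.2, 0.8, -2.3]
gripper_width: 18.1
grasp_force: 59.1
```

>>> {"name": "play_rows", "arguments": {"increments": [{"tx": 0,"ty": 0,"tz": 0.3,"roll": 0,"hand": 12},{"tx": 0,"ty": 0,"tz": 0.6,"roll": 0,"hand": 12},{"tx": 0,"ty": 0,"tz": 0.9,"roll": 0,"hand": 12},{"tx": 0,"ty": 0,"tz": 1.1,"roll": 0,"hand": 12},{"tx": 0,"ty": 0,"tz": 1.1,"roll": 0,"hand": 12}]}}

```text
clock: 15.8
ee_pos: [554.2, -28.2, 92.0]
ee_rot: [[0.998, 0.07, -0.0], [0.07, -0.998, 0.0], [-0.0, -0.0, -1.0]]
contact_force: [-0.4, 0.9, -1.8]
gripper_width: 18.2
grasp_force: 59.1
```

>>> {"name": "play_rows", "arguments": {"increments": [{"tx": 0,"ty": 0,"tz": 0.2,"roll": 0,"hand": 12},{"tx": 0,"ty": 0,"tz": 0.4,"roll": 0,"hand": 12},{"tx": 0,"ty": 0,"tz": 0.5,"roll": 0,"hand": 12},{"tx": 0,"ty": 0,"tz": 0.5,"roll": 0,"hand": 12}]}}

```text
clock: 16.13
ee_pos: [554.2, -28.2, 91.7]
ee_rot: [[0.998, 0.07, 0.0], [0.07, -0.998, -0.0], [0.0, 0.0, -1.0]]
contact_force: [-1.3, 0.0, -0.7]
gripper_width: 18.3
grasp_force: 59.4
```

Just making contact. A touch lower, then release and retreat straight up.

>>> {"name": "play_rows", "arguments": {"increments": [{"tx": 0,"ty": 0,"tz": 0.2,"roll": 0,"hand": 12},{"tx": 0,"ty": 0,"tz": 0.3,"roll": 0,"hand": 12},{"tx": 0,"ty": 0,"tz": 0.3,"roll": 0,"hand": 12}]}}

```text
clock: 16.38
ee_pos: [554.3, -28.2, 91.7]
ee_rot: [[0.998, 0.07, 0.0], [0.07, -0.998, -0.0], [0.0, 0.0, -1.0]]
contact_force: [-2.1, 0.1, 4.3]
gripper_width: 18.3
grasp_force: 59.9
```

>>> {"name": "play_rows", "arguments": {"increments": [{"tx": 0,"ty": 0,"tz": 0,"roll": 0,"hand": 19},{"tx": 0,"ty": 0,"tz": 0,"roll": 0,"hand": 22},{"tx": 0,"ty": 0,"tz": 0,"roll": 0,"hand": 27},{"tx": 0,"ty": 0,"tz": 0,"roll": 0,"hand": 35},{"tx": 0,"ty": 0,"tz": 0,"roll": 0,"hand": 45}], "newtons": 20}}

```text
clock: 16.8
ee_pos: [554.4, -28.2, 91.0]
ee_rot: [[0.998, 0.07, 0.0], [0.07, -0.998, -0.0], [0.0, 0.0, -1.0]]
contact_force: [0.4, 0.2, 0.4]
gripper_width: 44.5
grasp_force: 0.0
```

>>> {"name": "play_rows", "arguments": {"increments": [{"tx": 0,"ty": 0,"tz": -3,"roll": 0,"hand": 45},{"tx": 0,"ty": 0,"tz": -10,"roll": 0,"hand": 45},{"tx": 0,"ty": 0,"tz": -25,"roll": 0,"hand": 45},{"tx": 0,"ty": 0,"tz": -50,"roll": 0,"hand": 45},{"tx": 0,"ty": 0,"tz": -80,"roll": 0,"hand": 45}]}}

```text
clock: 17.22
ee_pos: [552.9, -28.0, 171.0]
ee_rot: [[0.998, 0.07, -0.004], [0.07, -0.998, 0.001], [-0.004, -0.001, -1.0]]
contact_force: [0.3, 0.0, -0.6]
gripper_width: 44.8
grasp_force: 0.0
```

>>> {"name": "play_rows", "arguments": {"increments": [{"tx": 0,"ty": 0,"tz": -30,"roll": 0,"hand": 45},{"tx": 0,"ty": 0,"tz": -60,"roll": 0,"hand": 45},{"tx": 0,"ty": 0,"tz": -60,"roll": 0,"hand": 45},{"tx": 0,"ty": 0,"tz": -60,"roll": 0,"hand": 45},{"tx": 0,"ty": 0,"tz": -60,"roll": 0,"hand": 45}]}}

```text
clock: 17.63
ee_pos: [553.9, -28.2, 231.4]
ee_rot: [[0.998, 0.07, 0.0], [0.07, -0.998, -0.0], [0.0, 0.0, -1.0]]
contact_force: [-1.4, 0.9, -1.6]
gripper_width: 44.8
grasp_force: 0.0
```

Run:
```python
from h import *
c=snap('wrist','w7.png');s=snap('scene','s7.png');o=get_obs();print(o['ee_pos'],o['contact_force'],o['gripper_width'],o['clock'])
im=c['img'].astype(int);sat=im.max(2)-im.min(2)
m=((sat<18)&(im.mean(2)>90)).astype(np.uint8); m[:, :150]=0; m[:,420:]=0
for v in range(40,400,20):
    u=np.where(m[v])[0]
    if len(u): print(v,u.min(),u.max(),len(u),px2w('w7.png',(u.min()+u.max())/2,v,102).round(1))
d=np.load('pics/w7.png.npz');Ti=np.linalg.inv(d['T']);a=np.radians(4)
for t in(-130,-105,0,105,130):
    P=Ti@np.array([555+t*np.cos(a),-28.3+t*np.sin(a),102 if abs(t)!=105 else 88,1]);p=d['K']@P[:3];print(t,(p/p[2])[:2].round(1))
```

```text
[553.09566068 -28.05390764 229.96580767] [-0.53401703 -1.34609913  0.03741865] 45.12952148875424 17.7333
60 269 291 23 [672.1 -21.7 102. ]
80 258 300 43 [656.8 -22.  102. ]
100 265 293 29 [641.  -23.1 102. ]
120 268 290 23 [624.6 -24.2 102. ]
140 269 290 22 [607.5 -25.9 102. ]
160 269 289 21 [589.8 -26.7 102. ]
180 270 289 20 [571.3 -28.4 102. ]
200 269 289 21 [552.1 -29.3 102. ]
220 270 289 20 [532.1 -31.2 102. ]
240 270 289 20 [511.1 -32.7 102. ]
280 266 293 7 [466.4 -35.9 102. ]
300 268 291 3 [442.5 -37.6 102. ]
-130 [278.2 313.8]
-105 [278.2 286.2]
0 [278.1 196.9]
105 [278.1  78. ]
130 [278.1  42.7]
```

The bar spans both pegs: its heading is 3.96° against the 4.0° peg line, about 1 mm off the pot axis sideways. Its far end falls where expected. Handing in.

```bash
python3 -c "
from plant import *
print(finish_job())"
```

```text
the job is handed in; nothing more can be done
None
```

The job is handed in at about 18 s on the robot's clock, with no verdict returned: the globe was let go on the pot's floor near the middle, the bar measures within about 2 mm of centre across both pegs at 4.0°, and the arm never went near the bowl, articulator or shade guide (I took no final picture of them).

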